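Draw the bayonet nozzle off a clamped welding torch

ROBOT

A 6-joint arm with a two-finger parallel gripper is mounted at the origin on a cart in front of the work surface, level with it; the furniture and walls round the work are solid. World frame = base frame: x ahead of the robot, y to its left, z up, the work surface at z = 0. Lengths are in m, angles in rad, forces in N, time in s.
With the tool pointing down it reaches from about 0.425 to 0.95 m from the base axis. Payload 3.5 kg.
Tool frame: the origin (TCP) lies at the very end of the fingers, on their centre line; the grasp point (between the pads) lies 19 mm behind it; z points along the fingers, y is the line along which they close (so a half turn about z gives the same grasp; the last joint's range is limited). The gripper opens to 85 mm and grips with 20 to 120 N. Pads are 22 mm wide; open, the fingers measure 114 mm over their backs; the gripper's body (76 mm by 85 mm) begins 54 mm behind the grasp point. The pads swing forward as they close: fully open they stand 13 mm farther back than shut.
Start: joints at [-1.485, 0.286, 1.577, -0, 1.279, -0.15], TCP at [0.158, -0.656, 0.231] pointing down, gripper open.
Joint ranges: [-2.77, 2.77], [-0.9, 2.22], [0.21, 2.48], [-1.53, 4.67], [0.24, 2.81], [-2.84, 2.84]. Speed limits (rad/s): [2.79, 2.79, 3.14, 3.14, 3.14, 3.14].

INTERFACE

Orientations are given as a unit quaternion [x, y, z, w].
In Python, from plant import get_state, read_camera, sign_off, recognise gives the robot as it stands.
- The arm moves only by the tool arm_command, never from a script. Its argument "steps" is a list of rows, each an object with "translation": the shift along the tool's x, y, z scaled (see below), a list of three; "twist": the turn, a rotation vector about the tool's x, y, z scaled (see below), a list of three; "fingers": the opening, from -1 (shut) to 1 (fully open). In form: [{"translation": [x, y, z], "twist": [rx, ry, rz], "fingers": fingers}, ...]. A call has 1 to 5 rows; each row is the pose to reach, as a shift and turn from the pose commanded when the call began, along the tool's axes at that moment; what a row does not reach only later rows make up. The controller multiplies each number of a shift by 75 cm and each number of a turn by 60 degrees. A row lasts 1/8 s, in which the tool goes at most 62.5 mm and 10.7 degrees, less where a joint would pass 70% of its speed; a pose out of reach is approached as far as the arm can. A call with a number of a shift or a turn outside -1 to 1 is refused whole. A call with a gripper value outside its range is refused whole. The fingers move at their own pace and stop on an object; "grip_force" is the grip in N (left out, the last holds). Time passes only in rows, so rows that repeat a pose let the fingers close. It gives the time, the measured TCP pose, the force, the opening and the grip force at its end, in the units of the state.
- get_state(): the state, without advancing time (a new reading comes with each control period).
- read_camera(name): name is "side" or "top" or "wrist"; returns a dict with "pixels" (400x640x3 uint8, red, green, blue), "K" (3x3 intrinsics, pixels), "R" (3x3) and "t" (3): a world point X has camera coordinates R X + t; the wrist camera has in their place "T_tool_cam" (4x4, takes a point from camera to tool coordinates, whose origin is the TCP and whose axes are the flange's). Camera axes: x right, y down, z forward; pixel columns grow to the right and rows downward; lengths in m; the calibration is good to about 2 mm. The wrist camera is an equidistant fisheye: a pixel r from the principal point sees the ray r / f radians off the axis. A picture is of the moment at which its call begins: read the wrist's pose just before it. There is no depth.
- sign_off(): hands the job in; it is judged then, once.
Trained networks look in a picture, given as the dict that the camera call returned (one of the last four; its "shot" number tells which), for a name from the list of things; names that differ only in an ending like _2 or _b are one class to them, and where a whole thing is asked for, a point or a joint stands for the part that bears it (a point fixed in the world has none). Each returns a list of dicts, best first, with "conf" (0 to 1); they miss things now and then, are a little off and sometimes report something else, mostly with a low value. They report only what shows in the picture. A call takes as long as a camera call. They do not tell look-alikes from the thing itself.
- recognise(picture, query): "point" ([row, column] in pixels, amid what is visible of it).
The state is a dict: "time": time; "qpos": joint angles; "dq": joint speeds; "joint_efforts": joint torques, N m; "eef_pos": TCP position; "tcp_rot": TCP orientation; "contact_force": force on the tool from outside, world axes, zero at the start; "wrist_torque": the same for the moment, N m; "opening": opening from 0.0 (shut) to 1.0 (fully open); "finger_force": force on a finger pad.
Only numpy, scipy, OpenCV 4.12 (cv2) and the standard library are available. Lean on these libraries where they do the work, as an engineer would, in place of code of your own. Each camera call takes 0.05 s, during which the arm holds its last target. There are 200 camera calls.

TASK

The torch clamped in the small stand needs its gas nozzle off for cleaning: turn the nozzle anticlockwise (looking into its mouth) until you just feel the bayonet stop, draw it straight off along the leaning neck, and stand it upright, mouth up, on the flat floor of the round steel dish. Work by feel and force nothing: the nozzle must never bear hard on the torch, be it at the stop, sideways, or against a lock that is not yet free, and the gel tin, the small spare nozzle and the pliers stay where they are.

Things in the scene. Friction and masses are not known exactly. Their poses are not given: they have to be found in the camera images.
- nozzle: the torch's copper gas nozzle: sleeve 62 mm long, 34 mm outer diameter to 46 mm, then tapering to a 28 mm mouth; bore 27 mm. Origin: centre of its open back end; z along its axis to the mouth. Starts seated on the torch (both origins within 1 mm). 0.14 to 0.22 kg. Two lugs in its bore, 2.5 to 6.5 mm from the back end, lock it under the bayonet collar. Grip it round the middle, 25 to 45 mm up
- torch: straight welding torch, fixed, leaning 20 degrees off vertical towards the stand's -x. Origin on its axis at the nozzle seat, 150 mm above the table; z along the axis to the free end. Neck 18 mm thick to z = 36 mm, contact tip to z = 54 mm, both hidden in the nozzle. Collar at z = 7 to 11 mm, 25 mm across (1 mm clearance in the bore): its two notches let the lugs out
- bayonet (a point): mid collar, on the torch axis 9 mm above the seat. The turn to the hard stop, anticlockwise seen from the mouth (positive about the torch's z), varies from 25 to 70 degrees and cannot be seen. Drag before it: 0.05 to 0.1 N m. At the stop (within 5 degrees) it draws off with 3 to 5 N; short of it, it lifts 1 mm and locks. 0.25 N m at the stop, or a 15 N pull on the lock, is near what it bears
- stand: grey steel stand bolted to the table, base plate 130 x 100 x 10 mm, upright behind the torch 127 mm high; origin under the base. It stands differently placed and turned each time
- dish: round plain steel parts dish fixed on the table, 160 mm across the rim, 24 mm high, open above; flat floor 3 mm above its origin and 120 mm across. Origin: centre of its underside
- gel_tin: tin of nozzle gel, 66 mm across, 96 mm high, with a narrower cap; loose bystander. Origin: centre of its underside
- gas_nozzle: small spare copper nozzle standing on the table, 25 mm across, 62 mm high; loose bystander. Origin: centre of its underside
- mig_pliers: welding pliers lying on the table, 178 mm long; loose bystander. Origin: centre of its underside
There are look-alikes about, which are no part of the job. Several things have the shape of the stand; the one meant has the colours described above.

How it is judged:
On the way, in this order (a step that is already met when the one before it is completed fails the run):
1. the nozzle, freed from its lock, has slid 14 mm or more along the neck, still coaxial within 4 mm (z of nozzle in the frame of torch between 0.014 and 0.045 m and x of nozzle in the frame of torch between -0.004 and 0.004 m and y of nozzle in the frame of torch between -0.004 and 0.004 m), for 0.1 s.
2. the nozzle has been drawn clear of the contact tip, more than 58 mm from its seat (z of nozzle in the frame of torch above 0.058 m), for 0.1 s.
At the end, for the whole second after the job is handed in: The nozzle stands upright (within 6 degrees), mouth up, on the floor of the dish, its axis within 48 mm of the dish's centre, at rest (horizontal distance between nozzle and dish below 0.048 m and z of nozzle in the frame of dish below 0.007 m and angle between nozzle's own z axis and vertical below 0.1 rad and linear speed of nozzle below 0.02 m/s); the robot touches nothing.
It fails at once if the nozzle bears on the torch with more than 45 N in all (contact force between nozzle and torch above 45 N).
It fails at once if the gel tin is moved more than 25 mm (distance of gel_tin from where it was at the start of the episode above 0.025 m).
It fails at once if the spare nozzle is moved more than 25 mm (distance of gas_nozzle from where it was at the start of the episode above 0.025 m).
It fails at once if the pliers are moved more than 25 mm (distance of mig_pliers from where it was at the start of the episode above 0.025 m).
It also fails if it takes over 72 s, if anything falls off the work surface, if the arm or the gripper's body presses on something with over 40 N, if the wrist force passes 120 N, or if a joint passes its speed limit or range.

## Working session

There is one attempt and no reset: what is moved stays moved. The work goes in short steps, Python scripts to look and compute and a tool call to move; the robot and the scene stay as the last step left them, time stands still between calls to the robot, and variables do not carry over. Pictures are saved under pics/ and viewed, at most 10 in all, crops included, and the job is handed in when it is done.

Besides the shell and the picture viewer there is one more tool, called after "Call:" as name(argument=value, ...) on one line, values as JSON. arm_command: Moves the arm, as the interface text tells. Shifts and turns lie within -1 to 1; 1 stands for 75 cm of shift or 60 degrees of turn. Its arguments: {"type":"object","properties":{"steps":{"type":"array"},"grip_force":{"type":"number"}},"required":["steps"]}

```bash
ls; mkdir -p pics
python3 - <<'E'
from plant import *
import cv2,numpy as np,pickle
s=get_state();print({k:np.round(v,3).tolist() for k,v in s.items()})
for n in ("side","top"):
    p=read_camera(n);pickle.dump(p,open(n+'.pkl','wb'))
    cv2.imwrite(f'pics/{n}0.png',p["pixels"][:,:,::-1])
    print(n,p["K"].tolist(),np.round(p["R"],4).tolist(),np.round(p["t"],4).tolist())
    for q in ["nozzle","torch","stand","dish","gel_tin","gas_nozzle","mig_pliers"]:
        print(q,[(np.round(d["point"]).tolist(),round(d["conf"],2)) for d in recognise(p,q)][:4])
E
```

```text
pics
{'time': 0.0, 'qpos': [-1.485, 0.287, 1.578, 0.0, 1.279, -0.15], 'dq': [-0.0, 0.002, 0.0, 0.0, -0.0, -0.001], 'joint_efforts': [0.0, -40.598, -29.263, -0.0, 0.006, 0.0], 'eef_pos': [0.158, -0.656, 0.23], 'tcp_rot': [0.993, 0.118, 0.0, -0.001], 'contact_force': [-0.727, 0.041, 0.272], 'wrist_torque': [0.046, 0.027, -0.006], 'finger_force': 0.0, 'opening': 1.0}
side [[400.4965839714738, 0.0, 319.43730706825113], [0.0, 400.4965839714738, 200.00872929037237], [0.0, 0.0, 1.0]] [[0.9983, -0.0548, -0.0197], [-0.0482, -0.5884, -0.8071], [0.0327, 0.8067, -0.5901]] [-0.5074, 0.1272, 1.0442]
nozzle [([170.0, 321.0], 0.57)]
torch [([163.0, 264.0], 0.98), ([194.0, 336.0], 0.69)]
stand [([218.0, 336.0], 0.92), ([179.0, 267.0], 0.62)]
dish [([318.0, 323.0], 0.58)]
gel_tin [([256.0, 394.0], 0.91)]
gas_nozzle [([283.0, 381.0], 0.84)]
mig_pliers []
top [[469.8751229651142, 0.0, 319.341172956747], [0.0, 469.8751229651142, 209.99331389845253], [0.0, 0.0, 1.0]] [[-0.0246, -0.9997, 0.0038], [-0.9975, 0.0243, -0.0658], [0.0657, -0.0054, -0.9978]] [-0.0115, 0.518, 1.0943]
nozzle [([200.0, 281.0], 0.54)]
torch [([279.0, 203.0], 0.97), ([188.0, 282.0], 0.86)]
stand [([192.0, 282.0], 0.96), ([277.0, 216.0], 0.87), ([194.0, 185.0], 0.6)]
dish [([217.0, 424.0], 0.94)]
gel_tin [([138.0, 353.0], 0.56)]
gas_nozzle [([158.0, 388.0], 0.64), ([194.0, 283.0], 0.22)]
mig_pliers [([197.0, 188.0], 0.56)]
```

View pics/side0.png

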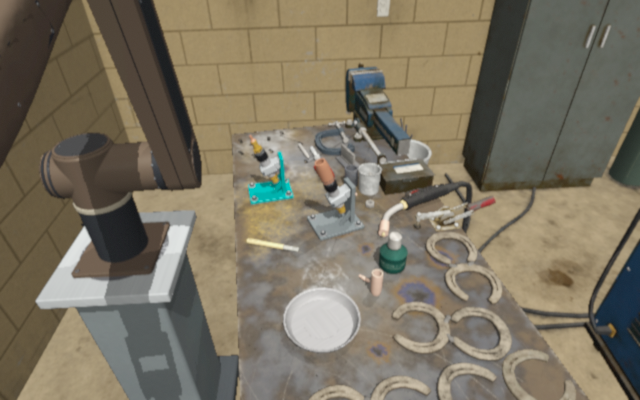

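View pics/top0.png

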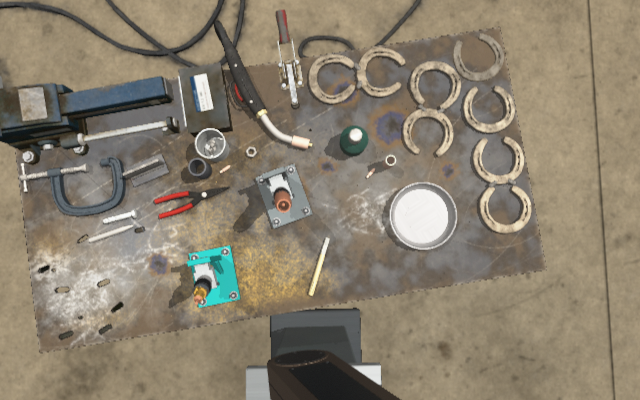

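The grey stand with the copper nozzle is at top (192,282) / side (218,336); the cyan stand is a look-alike. The dish is at top (217,424), the gel tin at (138,353) and the spare nozzle at (160,390). I'll zoom in on the stand.

Run:
```python
import cv2,numpy as np,pickle
a=pickle.load(open('top.pkl','rb'))["pixels"][150:240,240:340,::-1]
b=pickle.load(open('side.pkl','rb'))["pixels"][145:245,295:375,::-1]
a=cv2.resize(a,None,fx=5,fy=5,interpolation=cv2.INTER_CUBIC)
b=cv2.resize(b,None,fx=3.7,fy=4.5,interpolation=cv2.INTER_CUBIC)[:450]
cv2.imwrite('pics/crop1.png',np.hstack([a,b]))
```

```text
(no output)
```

View pics/crop1.png

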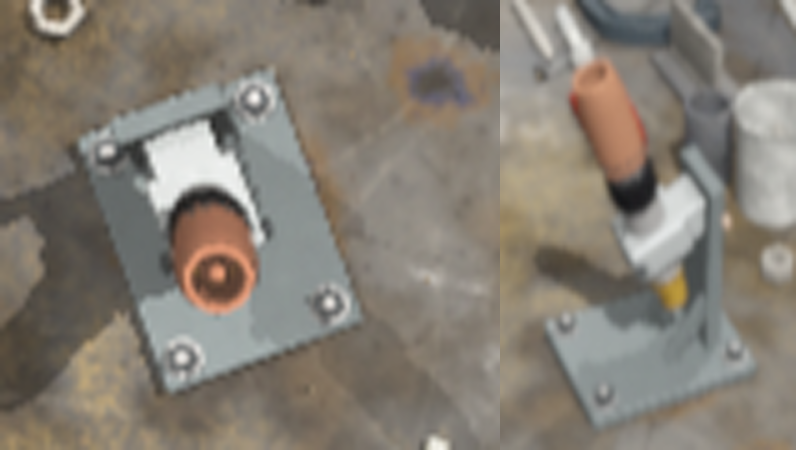

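The grey plate's corners (crop) are about (78,145), (272,68), (360,318) and (165,393). The nozzle mouth is at crop (216,283) in the top view and (595,75) in the side view.

```bash
cat > h.py <<'E'
import numpy as np,pickle
from scipy.spatial.transform import Rotation as Ro
C={n:pickle.load(open(n+'.pkl','rb')) for n in("top","side")}
def ray(n,uv):
    p=C[n];d=p["R"].T@np.linalg.inv(p["K"])@[uv[0],uv[1],1];return -p["R"].T@p["t"],d/np.linalg.norm(d)
def atz(n,uv,z):
    o,d=ray(n,uv);return o+d*(z-o[2])/d[2]
def proj(n,X):
    p=C[n];c=p["K"]@(p["R"]@X+p["t"]);return c[:2]/c[2]
def tri(u1,u2):
    (o1,d1),(o2,d2)=ray("top",u1),ray("side",u2)
    A=sum(np.eye(3)-np.outer(d,d) for d in(d1,d2));b=sum((np.eye(3)-np.outer(d,d))@o for o,d in((o1,d1),(o2,d2)))
    X=np.linalg.solve(A,b);return X,np.linalg.norm(np.cross(d1,d2)/np.linalg.norm(np.cross(d1,d2))@(o1-o2))
E
python3 - <<'E'
from h import *
np.set_printoptions(precision=4,suppress=True)
T=lambda x,y:(240+x/5-.4,150+y/5-.4); S=lambda x,y:(295+(x-500)/3.7-.4,145+y/4.5-.4)
P=[atz("top",T(*c),.010) for c in[(78,145),(272,68),(360,318),(165,393)]]
for i in range(4):print(P[i],np.linalg.norm(P[i]-P[i-1]))
Q=[atz("side",S(*c),.010) for c in[(600,425),(755,365),(546,325)]];print("side D,C",Q)
m=(P[0]+P[1]-P[2]-P[3]);print("stand x dir deg",np.degrees(np.arctan2(m[1],m[0])),"centre",sum(P)/4)
m2=(P[1]+P[2]-P[0]-P[3]);print("stand -y dir deg",np.degrees(np.arctan2(m2[1],m2[0])))
print("mouth tri",tri(T(216,283),S(595,75)),"top@208",atz("top",T(216,283),.208),"side",atz("side",S(595,75),.208))
print("back top? ", atz("side",S(632,178),.150))
print("dish",atz("top",(422.5,216),.024),atz("side",(322,318),.015))
print("tin",atz("top",(355,137),.096),"spare",atz("top",(391,160),.062),"cyan",atz("top",(216,276),.01))
E
```

```text
[0.5969 0.1271 0.01  ] 0.12581898258467536
[0.6318 0.0337 0.01  ] 0.09976004522601797
[ 0.5108 -0.0057  0.01  ] 0.12721646172713558
[0.4774 0.0877 0.01  ] 0.09916462127791752
side D,C [array([ 0.5134, -0.0127,  0.01  ]), array([0.6298, 0.0325, 0.01  ]), array([0.4782, 0.0833, 0.01  ])]
stand x dir deg 18.12909139080326 centre [0.5543 0.0607 0.01  ]
stand -y dir deg -69.92220557805143
mouth tri (array([0.5156, 0.0481, 0.2086]), np.float64(0.0028880544546131446)) top@208 [0.5142 0.0482 0.208 ] side [0.5171 0.0493 0.208 ]
back top?  [0.5401 0.0335 0.15  ]
dish [ 0.4971 -0.2663  0.024 ] [ 0.4993 -0.2649  0.015 ]
tin [ 0.6728 -0.107   0.096 ] spare [ 0.6252 -0.1906  0.062 ] cyan [0.3681 0.223  0.01  ]
```

```bash
cat >> h.py <<'E'
np.set_printoptions(precision=4,suppress=True)
YAW=np.radians(18.8); SEAT=np.array([.535,.0552,.150])
def axis(yaw=None):
    y=YAW if yaw is None else yaw;s=np.sin(np.radians(20));return np.array([-s*np.cos(y),-s*np.sin(y),np.cos(np.radians(20))])
def frame(z,xyaw):
    x=np.array([np.cos(xyaw),np.sin(xyaw),0]);x-=x@z*z;x/=np.linalg.norm(x);return np.c_[x,np.cross(z,x),z]
def row(p0,R0,p,R):
    return "T",np.round(R0.T@(p-p0)/.75,4).tolist(),"W",np.round(Ro.from_matrix(R0.T@R).as_rotvec()/np.radians(60),4).tolist()
def pose(s):return np.array(s["eef_pos"]),Ro.from_quat(s["tcp_rot"]).as_matrix()
E
python3 - <<'E'
from h import *
from plant import *
p0,R0=pose(get_state());a=axis()
D=np.array([0,0,-1.])
w1=np.array([.45,-.35,.33]),frame(D,np.radians(40))
w2=SEAT+a*.125,frame(-a,np.radians(66))
print(row(p0,R0,*w1));print(w2[0],row(*w1,*w2), R0)
E
```

```text
('T', [0.4743, -0.306, -0.1316], 'W', [-0.0, 0.0, -0.4415])
[0.4945 0.0414 0.2675] ('T', [0.3809, -0.3616, 0.0834], 'W', [-0.1935, 0.2754, -0.4581]) [[ 0.9723  0.2336 -0.    ]
 [ 0.2336 -0.9723 -0.    ]
 [-0.     -0.     -1.    ]]
```

Call:
arm_command(steps=[{"translation": [0.08,-0.05,-0.06],"twist": [0,0,-0.08],"fingers": 1},{"translation": [0.15,-0.1,-0.1],"twist": [0,0,-0.16],"fingers": 1},{"translation": [0.22,-0.14,-0.13],"twist": [0,0,-0.25],"fingers": 1},{"translation": [0.29,-0.18,-0.13],"twist": [0,0,-0.35],"fingers": 1},{"translation": [0.36,-0.23,-0.13],"twist": [0,0,-0.44],"fingers": 1}], grip_force=20)

```text
time: 1.42
eef_pos: [0.3612, -0.4463, 0.3291]
tcp_rot: [0.939, 0.343, 0.0, 0.001]
contact_force: [0.8, -0.5, 0.2]
opening: 1.001
finger_force: 0.0
```

Run:
```python
from h import *
from plant import *
p0,R0=pose(get_state());a=axis()
w2=SEAT+a*.125,frame(-a,np.radians(66))
print(p0,row(p0,R0,*w2),get_state()["qpos"])
```

```text
[ 0.3612 -0.4463  0.3291] ('T', [0.5547, -0.3834, 0.0809], 'W', [-0.1912, 0.2762, -0.4565]) [-1.0672  0.003   1.716   0.0002  1.4198 -0.1958]
```

Call:
arm_command(steps=[{"translation": [0.06,-0.04,0],"twist": [0,0,-0.08],"fingers": 1},{"translation": [0.12,-0.08,0],"twist": [-0.04,0.06,-0.16],"fingers": 1},{"translation": [0.18,-0.12,0],"twist": [-0.08,0.12,-0.24],"fingers": 1},{"translation": [0.24,-0.17,0],"twist": [-0.12,0.18,-0.32],"fingers": 1},{"translation": [0.31,-0.21,0],"twist": [-0.16,0.23,-0.4],"fingers": 1}])

```text
time: 2.05
eef_pos: [0.4371, -0.1758, 0.328]
tcp_rot: [0.838, 0.526, 0.141, 0.038]
contact_force: [-0.2, 0.0, -0.5]
opening: 0.999
finger_force: 0.0
```

Run:
```python
from h import *
from plant import *
p0,R0=pose(get_state());a=axis()
w2=SEAT+a*.13,frame(-a,np.radians(66))
print(p0,row(p0,R0,*w2),get_state()["qpos"])
```

```text
[ 0.4371 -0.1758  0.328 ] ('T', [0.2733, -0.0796, 0.1164], 'W', [-0.0328, 0.0421, -0.0583]) [-0.7356 -0.3727  2.0588  0.2605  1.3102 -0.334 ]
```

Call:
arm_command(steps=[{"translation": [0.07,-0.02,0.02],"twist": [-0.01,0.01,-0.02],"fingers": 1},{"translation": [0.14,-0.04,0.04],"twist": [-0.03,0.04,-0.06],"fingers": 1},{"translation": [0.21,-0.06,0.06],"twist": [-0.033,0.042,-0.058],"fingers": 1},{"translation": [0.273,-0.08,0.1],"twist": [-0.033,0.042,-0.058],"fingers": 1},{"translation": [0.273,-0.08,0.11],"twist": [-0.033,0.042,-0.058],"fingers": 1}])

```text
time: 2.68
eef_pos: [0.4906, 0.0424, 0.2747]
tcp_rot: [0.817, 0.551, 0.166, 0.043]
contact_force: [-1.1, -0.9, 0.7]
opening: 0.997
finger_force: 0.0
```

Run:
```python
from h import *
from plant import *
import cv2
s=get_state();p0,R0=pose(s);a=axis()
print(p0,row(p0,R0,SEAT+a*.125,frame(-a,np.radians(66))),s["qpos"])
p=read_camera("wrist");pickle.dump((p,p0,R0),open('w1.pkl','wb'))
print(p["K"].tolist(),p["T_tool_cam"].tolist())
cv2.imwrite('pics/w1.png',p["pixels"][:,:,::-1])
print(recognise(p,"nozzle"))
for n in("top","side"):
  q=read_camera(n);pickle.dump(q,open(n+'1.pkl','wb'))
```

```text
[0.4906 0.0424 0.2747] ('T', [-0.0016, 0.0028, 0.0106], 'W', [-0.0058, -0.0002, 0.0035]) [-0.213  -0.3578  2.1501  0.2048  1.0619  0.0964]
[[309.70691628693146, 0.0, 317.0756177256138], [0.0, 309.70691628693146, 198.24511413625112], [0.0, 0.0, 1.0]] [[0.0011548076427603787, -0.9535333071547274, -0.3012854104763045, 0.07671433515527243], [0.9999992358283293, 0.0012341111960670896, -7.28856065704933e-05, -0.0008268053161526456], [0.000441318551757554, -0.3012850960736737, 0.953534003652629, -0.1423450898780845], [0.0, 0.0, 0.0, 1.0]]
[{'point': [200.7, 324.5], 'conf': 0.58}]
```

View pics/w1.png

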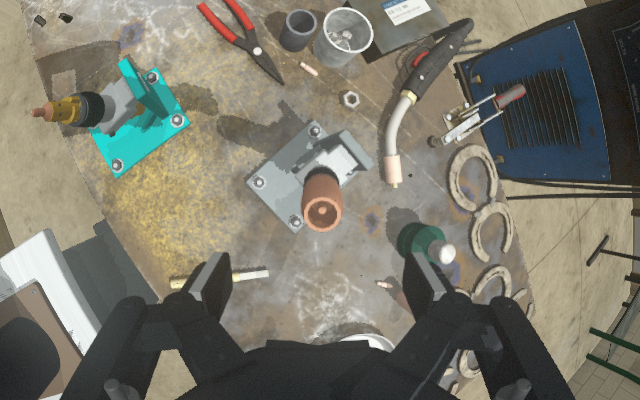

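The wrist view shows the nozzle mouth centred at about (322,213), between the open fingers. Next I'll fit the nozzle model to its copper silhouette.

```bash
cat > fit.py <<'E'
from h import *
import cv2,sys
from scipy.optimize import minimize
def rings(seat,a):
    u=np.cross(a,[0,1,0]);u/=np.linalg.norm(u);v=np.cross(a,u);t=np.linspace(0,2*np.pi,60)
    return np.vstack([seat+a*z+r*(np.outer(np.cos(t),u)+np.outer(np.sin(t),v)) for z,r in((0,.017),(.046,.017),(.062,.014))])
def projw(p,p0,R0,X):
    T=p["T_tool_cam"];c=((X-p0)@R0-T[:3,3])@T[:3,:3]
    r=np.hypot(c[:,0],c[:,1]);th=np.arctan2(r,c[:,2]);K=p["K"]
    return np.c_[K[0,2]+K[0,0]*th*c[:,0]/r,K[1,2]+K[1,1]*th*c[:,1]/r]
def projn(p,X):
    c=(X@p["R"].T+p["t"])@p["K"].T;return c[:,:2]/c[:,2:]
def copper(p,box):
    h=cv2.cvtColor(p["pixels"],cv2.COLOR_RGB2HSV).astype(int);m=((h[...,0]<14)&(h[...,1]>85)&(h[...,2]>45)).astype(np.uint8)
    k=np.zeros_like(m);x0,x1,y0,y1=box;k[y0:y1,x0:x1]=m[y0:y1,x0:x1]
    n,l,s,_=cv2.connectedComponentsWithStats(k);b=(l==1+np.argmax(s[1:,4])).astype(np.uint8)
    c,_=cv2.findContours(b,cv2.RETR_EXTERNAL,cv2.CHAIN_APPROX_NONE);cv2.drawContours(b,c,-1,1,-1);return b
def cost(mask,uv):
    hull=cv2.convexHull((uv*16+8).astype(np.int32)) ;q=4
    im=np.zeros((400*q,640*q),np.uint8);cv2.fillConvexPoly(im,((cv2.convexHull(uv.astype(np.float32))+.5)*q*16).astype(np.int32),1,shift=4)
    f=cv2.resize(im.astype(np.float32),(640,400),interpolation=cv2.INTER_AREA);return np.abs(f-mask).sum()/mask.sum()
E
python3 - <<'E'
from fit import *
p,p0,R0=pickle.load(open('w1.pkl','rb'))
W=copper(p,(290,355,155,240));top=copper(C["top"],(265,305,180,220));sd=copper(C["side"],(305,350,150,200))
print([ (m.sum(),cv2.boundingRect(m)) for m in(W,top,sd)])
def ax(d):return axis(d)
def run(f,x0):
    return min((minimize(f,np.array(x0)+d,method="Nelder-Mead",options=dict(xatol=1e-5,fatol=1e-5,initial_simplex=None)) for d in np.random.default_rng(0).normal(0,1,(6,3))*[3,3,5]),key=lambda r:r.fun)
def g(v):return SEAT+np.r_[v[:2]/1000,0],axis(YAW+np.radians(v[2]))
for nm,f in(("wrist",lambda v:cost(W,projw(p,p0,R0,rings(*g(v))))),("top",lambda v:cost(top,projn(C["top"],rings(*g(v))))),("side",lambda v:cost(sd,projn(C["side"],rings(*g(v)))))):
    r=run(f,[0,0,0]);print(nm,r.x,r.fun)
    m=lambda v:g(v)[0]+.062*g(v)[1]
    print("   mouth",m(r.x),"mid",(g(r.x)[0]+.035*g(r.x)[1]))
E
```

```text
[(np.uint64(1800), (302, 176, 41, 55)), (np.uint64(280), (275, 191, 16, 21)), (np.uint64(344), (314, 159, 21, 26))]
wrist [  0.1334  -4.3626 -12.1508] 0.07548611111111111
   mouth [0.5141 0.0484 0.2083] mid [0.5232 0.0495 0.1829]
top [ 1.0867 -0.8954  0.4965] 0.13727678571428573
   mouth [0.5161 0.0473 0.2083] mid [0.5248 0.0503 0.1829]
side [ 0.382  -0.4072  3.0746] 0.11573401162790697
   mouth [0.5157 0.0469 0.2083] mid [0.5243 0.0503 0.1829]
```

```bash
sed -i 's/^YAW=.*/YAW=np.radians(19); SEAT=np.array([.5354,.0549,.150])/' h.py
python3 - <<'E'
from h import *
from plant import *
s=get_state();p0,R0=pose(s);a=axis()
for z in(.125,.06,.013):print(z,row(p0,R0,SEAT+a*z,frame(-a,np.radians(66))))
E
```

```text
0.125 ('T', [0.0027, -0.0009, 0.0135], 'W', [-0.0005, 0.0026, -0.0029])
0.06 ('T', [0.003, -0.0009, 0.1002], 'W', [-0.0005, 0.0026, -0.0029])
0.013 ('T', [0.0031, -0.0009, 0.1629], 'W', [-0.0005, 0.0026, -0.0029])
```

Call:
arm_command(steps=[{"translation": [0.003,-0.001,0.04],"twist": [0,0.003,-0.003],"fingers": 1},{"translation": [0.003,-0.001,0.08],"twist": [0,0.003,-0.003],"fingers": 1},{"translation": [0.003,-0.001,0.12],"twist": [0,0.003,-0.003],"fingers": 1},{"translation": [0.003,-0.001,0.163],"twist": [0,0.003,-0.003],"fingers": 1},{"translation": [0.003,-0.001,0.163],"twist": [0,0.003,-0.003],"fingers": 1}])

```text
time: 3.5
eef_pos: [0.5299, 0.0531, 0.1596]
tcp_rot: [0.818, 0.549, 0.166, 0.042]
contact_force: [-1.2, -0.0, 0.4]
opening: 1.0
finger_force: 0.0
```

Run:
```python
from fit import *
from plant import *
s=get_state();p0,R0=pose(s);a=axis()
print(s["contact_force"],row(p0,R0,SEAT+a*.013,frame(-a,np.radians(66))))
p=read_camera("wrist");pickle.dump((p,p0,R0),open('w2.pkl','wb'))
W=copper(p,(270,370,100,330));print(W.sum(),cv2.boundingRect(W))
im=p["pixels"][:,:,::-1].copy();uv=projw(p,p0,R0,rings(SEAT,a)).astype(int)
for u,v in uv:im[v,u]=(0,255,0)
c,_=cv2.findContours(W,cv2.RETR_EXTERNAL,cv2.CHAIN_APPROX_NONE);cv2.drawContours(im,c,-1,(255,0,0),1)
cv2.imwrite('pics/w2.png',im)
```

```text
[-1.2458 -0.049   0.3676] ('T', [0.0019, 0.0022, -0.0027], 'W', [-0.0052, 0.001, -0.0019])
6874 (283, 227, 79, 103)
```

View pics/w2.png

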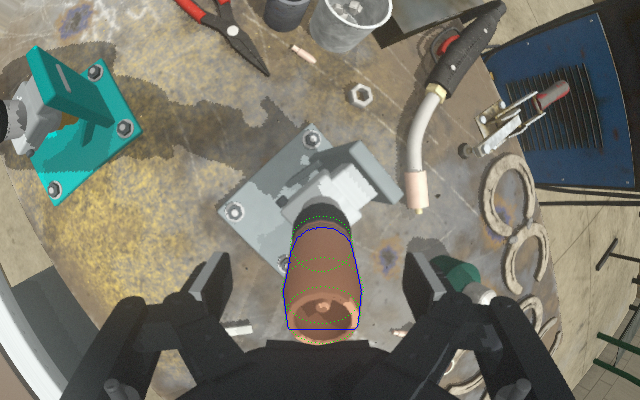

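The nozzle contour sits about 10–14 px lower in the image than the model (mouth bottom at 342, model 325), so I'll refit it with both wrist pictures.

Run:
```python
from fit import *
from plant import *
s=get_state();p0,R0=pose(s);print(s["dq"],p0)
p=read_camera("wrist");pickle.dump((p,p0,R0),open('w3.pkl','wb'))
w1=pickle.load(open('w1.pkl','rb'));w3=p,p0,R0;o=pickle.load(open('w2.pkl','rb'));print(np.abs(p["pixels"].astype(int)-o[0]["pixels"]).mean(),p0-o[1])
M1=copper(w1[0],(290,355,155,240));M3=copper(p,(270,370,200,345));print(cv2.boundingRect(M3))
tm=copper(C["top"],(265,305,180,220));sm=copper(C["side"],(305,350,150,200))
g=lambda v:(SEAT+v[:3]/1000,axis(YAW+np.radians(v[3])))
fs=dict(w1=lambda v:cost(M1,projw(*w1,rings(*g(v)))),w3=lambda v:cost(M3,projw(*w3,rings(*g(v)))),t=lambda v:cost(tm,projn(C["top"],rings(*g(v)))),s=lambda v:cost(sm,projn(C["side"],rings(*g(v)))))
for ks in(["w3"],["w1","w3"],["t","s"],["w1","w3","t","s"]):
    f=lambda v:sum(fs[k](v) for k in ks)+1e-4*(v[3]/2)**2+1e-4*v[2]**2
    r=min((minimize(f,d,method="Nelder-Mead") for d in np.random.default_rng(0).normal(0,3,(8,4))),key=lambda r:r.fun)
    S,a=g(r.x);q=R0.T@(S+.035*a-p0);print(ks,r.x,[round(float(fs[k](r.x)),3) for k in fs],"mid in tool mm",q*1000)
```

```text
[ 0.0065 -0.0347 -0.0258  0.0023 -0.0053  0.0013] [0.5308 0.0531 0.1615]
7.1345390625 [0.0009 0.     0.0019]
(280, 227, 78, 118)
['w3'] [-0.5508 -5.9367 -5.3172 -4.4443] [0.136, 0.037, 0.407, 0.352] mid in tool mm [ -5.4681   0.2727 -18.3471]
['w1', 'w3'] [-0.3988 -4.323  -3.8903 -4.2986] [0.086, 0.049, 0.292, 0.268] mid in tool mm [ -3.6463   0.1534 -19.4598]
['t', 's'] [ 0.4492 -0.5244 -0.698   0.3806] [0.149, 0.143, 0.14, 0.121] mid in tool mm [  0.0748   0.8408 -21.7755]
['w1', 'w3', 't', 's'] [-0.204  -1.3792 -0.6182 -1.4319] [0.115, 0.096, 0.154, 0.126] mid in tool mm [ -0.6237   0.3735 -22.1547]
```

Call:
arm_command(steps=[{"translation": [0,0,0],"twist": [0,0,0.17],"fingers": 1},{"translation": [0,0,0],"twist": [0,0,0.34],"fingers": 1},{"translation": [0,0,0],"twist": [0,0,0.5],"fingers": 1},{"translation": [0,0,0],"twist": [0,0,0.67],"fingers": 1},{"translation": [0,0,0],"twist": [0,0,0.83],"fingers": 1}])

```text
time: 4.22
eef_pos: [0.5319, 0.0536, 0.1644]
tcp_rot: [0.973, 0.151, 0.173, -0.031]
contact_force: [0.2, 0.7, 0.1]
opening: 1.004
finger_force: 0.0
```

Call:
arm_command(steps=[{"translation": [0,0,0],"twist": [0,0,0.17],"fingers": 1},{"translation": [0,0,0],"twist": [0,0,0.34],"fingers": 1},{"translation": [0,0,0],"twist": [0,0,0.5],"fingers": 1},{"translation": [0,0,0],"twist": [0,0,0.5],"fingers": 1},{"translation": [0,0,0],"twist": [0,0,0.5],"fingers": 1}])

```text
time: 4.85
eef_pos: [0.5313, 0.0541, 0.1629]
tcp_rot: [0.979, -0.101, 0.158, -0.074]
contact_force: [-0.8, -0.4, 0.7]
opening: 0.998
finger_force: 0.0
```

Run:
```python
from fit import *
from plant import *
s=get_state();p0,R0=pose(s);print(s["dq"],s["qpos"],p0,s["contact_force"])
p=read_camera("wrist");pickle.dump((p,p0,R0),open('w4.pkl','wb'))
w1=pickle.load(open('w1.pkl','rb'));w3=pickle.load(open('w3.pkl','rb'));w4=p,p0,R0
M1=copper(w1[0],(290,355,155,240));M3=copper(w3[0],(270,370,200,343));M4=copper(p,(270,370,200,343));print(cv2.boundingRect(M3),cv2.boundingRect(M4))
def sh(w,c):
    q=dict(w[0]);T=q["T_tool_cam"].copy();T[:3,3]+=c/1000;q["T_tool_cam"]=T;return q,w[1],w[2]
def cw(w,M,v,c):
    M=M.copy();uv=projw(*sh(w,c),rings(*g(v)));
    im=np.abs(0);return cost(M,np.c_[uv[:,0],np.minimum(uv[:,1],342)])
g=lambda v:(SEAT+v[:3]/1000,axis(YAW+np.radians(v[3])))
for use in("free cam","no cam"):
    k=np.array([1,0,1]) if use=="free cam" else np.zeros(3)
    def f(v):
        c=np.r_[v[4],0,v[5]]*k
        return cw(w1,M1,v,c)+cw(w3,M3,v,c)+cw(w4,M4,v,c)+1e-3*(v[2]/2)**2+1e-3*(v[3]/2)**2+1e-3*(c@c)/4
    r=min((minimize(f,d,method="Nelder-Mead",options=dict(maxiter=1500)) for d in np.random.default_rng(0).normal(0,2,(6,6))),key=lambda r:r.fun)
    v=r.x;c=np.r_[v[4],0,v[5]]*k;S,a=g(v);print(use,v,[round(float(cw(w,M,v,c)),3) for w,M in((w1,M1),(w3,M3),(w4,M4))],"mid in tool",1000*R0.T@(S+.035*a-p0), "a in tool",R0.T@a)
im=p["pixels"][:,:,::-1].copy()
for (u,w_) in projw(p,p0,R0,rings(SEAT,axis())).astype(int):im[w_,u]=(0,255,0)
c,_=cv2.findContours(M4,cv2.RETR_EXTERNAL,cv2.CHAIN_APPROX_NONE);cv2.drawContours(im,c,-1,(255,0,0),1)
i3=w3[0]["pixels"][:,:,::-1].copy()
for (u,w_) in projw(*w3,rings(SEAT,axis())).astype(int):i3[w_,u]=(0,255,0)
cv2.imwrite('pics/w4.png',cv2.resize(np.hstack([i3[180:360,220:420],im[180:360,220:420]]),None,fx=2,fy=2))
```

```text
[ 0.0047  0.0105  0.0044  0.0007 -0.0026  0.0083] [-0.1677 -0.1329  2.1831  0.233   0.7948  1.4708] [0.5313 0.0541 0.1629] [-0.8498 -0.4341  0.7212]
(280, 227, 78, 116) (282, 224, 79, 119)
free cam [ 0.8259 -1.0201 -5.0592 -0.6071  3.0455  1.6287] [0.105, 0.045, 0.047] mid in tool [ -0.7532   2.3564 -16.536 ] a in tool [-0.0008 -0.0043 -1.    ]
no cam [-0.5731 -2.4635 -1.3973 -3.7235 -0.0533 -0.425 ] [0.097, 0.072, 0.09] mid in tool [ -0.9677   2.7836 -20.5825] a in tool [-0.0098 -0.0206 -0.9997]
```

View pics/w4.png

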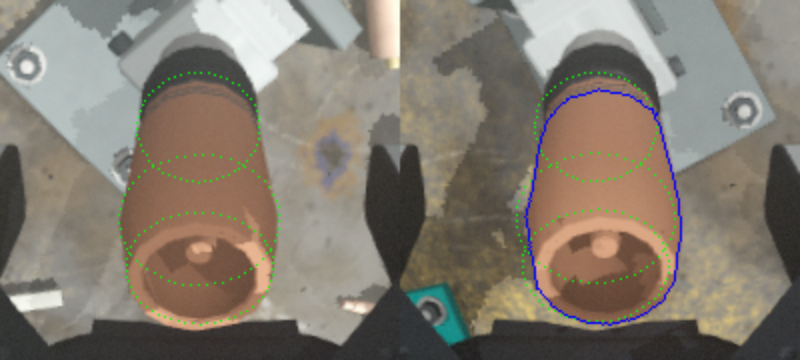

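The nozzle sits about 2.3 mm towards tool +y and 0.8 mm towards −x in both close views. I'll correct that, move 4 mm lower and close gently.

Call:
arm_command(steps=[{"translation": [-0.001,0.003,0.005],"twist": [0,0,0],"fingers": 1},{"translation": [-0.001,0.003,0.005],"twist": [0,0,0],"fingers": 0.2},{"translation": [-0.001,0.003,0.005],"twist": [0,0,0],"fingers": 0.0}], grip_force=20)

```text
time: 5.28
eef_pos: [0.5308, 0.0529, 0.1571]
tcp_rot: [0.98, -0.102, 0.157, -0.074]
contact_force: [0.3, -0.5, 0.6]
opening: 0.605
finger_force: 0.0
```

Call:
arm_command(steps=[{"translation": [0,0,0],"twist": [0,0,0],"fingers": -0.1},{"translation": [0,0,0],"twist": [0,0,0],"fingers": -0.15}])

```text
time: 5.52
eef_pos: [0.5309, 0.0529, 0.1574]
tcp_rot: [0.98, -0.102, 0.157, -0.074]
contact_force: [0.4, -0.7, 0.1]
opening: 0.423
finger_force: 0.0
```

```bash
cat > st.py <<'E'
from h import *
from plant import *
s=get_state();p0,R0=pose(s);a=axis()
f=np.array(s["contact_force"]);t=np.array(s["wrist_torque"])
print("t",round(s["time"],2),"F tool",R0.T@f,"T tool",R0.T@t,"open",s["opening"]*85,"ff",s["finger_force"],"p",p0,"ax z mm",a@(p0-SEAT)*1000,"q6",s["qpos"][5],"a_tool",R0.T@a,"yaw",np.degrees(np.arctan2(R0[1,0],R0[0,0])))
E
python3 st.py
```

```text
t 5.53 F tool [ 0.5712  0.6046 -0.0605] T tool [-0.0713 -0.1038 -0.026 ] open 35.982957767365455 ff 0.0 p [0.5309 0.0529 0.1574] ax z mm 8.619635244457912 q6 1.4659170896567788 a_tool [-0.0014 -0.0012 -1.    ] yaw -13.534435602815394
```

Call:
arm_command(steps=[{"translation": [0,0,0],"twist": [0,0,0],"fingers": -0.2},{"translation": [0,0,0],"twist": [0,0,0],"fingers": -0.3},{"translation": [0,0,0],"twist": [0,0,0],"fingers": -0.6}], grip_force=20)

```text
time: 5.9
eef_pos: [0.5309, 0.0531, 0.1575]
tcp_rot: [0.979, -0.102, 0.157, -0.074]
contact_force: [-0.3, 1.3, 1.0]
opening: 0.406
finger_force: 19.9
```

```bash
python3 st.py
```

```text
t 5.9 F tool [-0.3161 -1.406  -0.9152] T tool [ 0.1564 -0.1818  0.0056] open 34.4709323592966 ff 19.88493704237044 p [0.5309 0.0531 0.1575] ax z mm 8.683127775546465 q6 1.4659887734932369 a_tool [-0.0013 -0.0015 -1.    ] yaw -13.547625013562739
```

Call:
arm_command(steps=[{"translation": [0,0,0],"twist": [0,0,-0.08],"fingers": -0.6},{"translation": [0,0,0],"twist": [0,0,-0.16],"fingers": -0.6},{"translation": [0,0,0],"twist": [0,0,-0.24],"fingers": -0.6},{"translation": [0,0,0],"twist": [0,0,-0.3],"fingers": -0.6},{"translation": [0,0,0],"twist": [0,0,-0.35],"fingers": -0.6}])

```text
time: 6.52
eef_pos: [0.5308, 0.0525, 0.1573]
tcp_rot: [0.982, 0.079, 0.168, -0.044]
contact_force: [-1.9, -1.8, 0.8]
opening: 0.402
finger_force: 20.0
```

```bash
python3 st.py
```

```text
t 6.53 F tool [-1.7305  1.4046 -1.5497] T tool [-0.225  -0.3011 -0.009 ] open 34.16076776824129 ff 19.994481783360243 p [0.5308 0.0525 0.1573] ax z mm 8.643202636563332 q6 1.0979478690817372 a_tool [-0.0013 -0.0007 -1.    ] yaw 8.535244539975364
```

Call:
arm_command(steps=[{"translation": [0,0,0],"twist": [0,0,-0.025],"fingers": -0.6},{"translation": [0,0,0],"twist": [0,0,-0.05],"fingers": -0.6}])

```text
time: 6.78
eef_pos: [0.5308, 0.0525, 0.1573]
tcp_rot: [0.979, 0.104, 0.169, -0.039]
contact_force: [-2.3, -2.6, 1.4]
opening: 0.401
finger_force: 20.1
```

```bash
python3 st.py
```

```text
t 6.78 F tool [-2.0801  1.9548 -2.3766] T tool [-0.4395 -0.5161  0.1294] open 34.12734909211228 ff 20.071086455136538 p [0.5308 0.0525 0.1573] ax z mm 8.648432010963676 q6 1.046297849904031 a_tool [-0.0013 -0.0008 -1.    ] yaw 11.672623744716164
```

```bash
cat > st.py <<'E'
from h import *
from plant import *
L=[]
for i in range(5):
    s=get_state();p0,R0=pose(s);L.append(np.r_[R0.T@np.array(s["contact_force"]),R0.T@np.array(s["wrist_torque"])]);read_camera("wrist")
a=axis();L=np.array(L)
print("t",round(s["time"],2),"F",L.mean(0)[:3],"T",L.mean(0)[3:],"Tz",L[:,5],"open",s["opening"]*85,"p",p0,"axz",a@(p0-SEAT)*1000,"turned",np.degrees(1.466-s["qpos"][5]))
E
python3 st.py
```

```text
t 6.97 F [-2.0724  3.0191 -2.7035] T [-0.4872 -0.5277  0.0684] Tz [0.1294 0.08   0.0358 0.0709 0.026 ] open 33.962198570422814 p [0.5308 0.0525 0.1573] axz 8.628857320856099 turned 23.992160610210128
```

Call:
arm_command(steps=[{"translation": [0,0,0],"twist": [0,0,-0.02],"fingers": -0.6},{"translation": [0,0,0],"twist": [0,0,-0.03],"fingers": -0.6}])

```text
time: 7.28
eef_pos: [0.5308, 0.0525, 0.1573]
tcp_rot: [0.978, 0.119, 0.169, -0.037]
contact_force: [-3.5, -5.0, 1.3]
opening: 0.402
finger_force: 20.2
```

```bash
python3 st.py
```

```text
t 7.47 F [-3.1064  3.7267 -3.0299] T [-0.6709 -0.6842  0.0729] Tz [0.0412 0.1054 0.1098 0.0641 0.0442] open 34.394869591482504 p [0.5308 0.0525 0.1573] axz 8.594861636312823 turned 25.810917519088722
```

Call:
arm_command(steps=[{"translation": [-0.0005,0.0005,0],"twist": [0,0,-0.02],"fingers": -0.6},{"translation": [-0.0008,0.0008,0],"twist": [0,0,-0.05],"fingers": -0.6}])

```text
time: 7.78
eef_pos: [0.5306, 0.0523, 0.1572]
tcp_rot: [0.974, 0.145, 0.171, -0.033]
contact_force: [-1.0, -2.4, 1.9]
opening: 0.402
finger_force: 20.1
```

```bash
python3 st.py
```

```text
t 7.97 F [-1.1803  1.6051 -2.4054] T [-0.3492 -0.4315  0.0271] Tz [ 0.0871  0.0304  0.0186  0.0066 -0.007 ] open 34.257915750280844 p [0.5306 0.0523 0.1572] axz 8.649422009728198 turned 28.941381365646397
```

Call:
arm_command(steps=[{"translation": [-0.0004,0.0005,0],"twist": [0,0,-0.025],"fingers": -0.6},{"translation": [-0.0006,0.0008,0],"twist": [0,0,-0.05],"fingers": -0.6}])

```text
time: 8.28
eef_pos: [0.5304, 0.052, 0.1572]
tcp_rot: [0.97, 0.17, 0.171, -0.029]
contact_force: [0.2, 0.9, 1.6]
opening: 0.407
finger_force: 20.1
```

```bash
python3 st.py
```

```text
t 8.47 F [ 0.9591 -1.5868 -1.5201] T [ 0.1706 -0.0519  0.0457] Tz [0.1004 0.06   0.0296 0.0259 0.0127] open 34.25214015543742 p [0.5304 0.052  0.1572] axz 8.687559859056302 turned 32.05687532664336
```

Call:
arm_command(steps=[{"translation": [0,0,0],"twist": [0,0,-0.03],"fingers": -0.6},{"translation": [0,0,0],"twist": [0,0,-0.06],"fingers": -0.6}])

```text
time: 8.78
eef_pos: [0.5303, 0.0517, 0.1571]
tcp_rot: [0.964, 0.201, 0.172, -0.023]
contact_force: [-0.5, 2.2, 1.9]
opening: 0.404
finger_force: 20.1
```

```bash
python3 st.py
```

```text
t 8.97 F [ 1.4993 -2.6353 -2.5332] T [0.4221 0.0517 0.0074] Tz [ 0.0644  0.0207  0.0295 -0.0192 -0.0584] open 34.34662815644517 p [0.5303 0.0517 0.1571] axz 8.671405796765638 turned 35.65940954714189
```

Call:
arm_command(steps=[{"translation": [0.0003,-0.0005,0],"twist": [0,0,-0.03],"fingers": -0.6},{"translation": [0.0003,-0.0005,0],"twist": [0,0,-0.055],"fingers": -0.6}])

```text
time: 9.28
eef_pos: [0.5303, 0.0516, 0.1571]
tcp_rot: [0.958, 0.229, 0.172, -0.017]
contact_force: [-1.9, 0.3, 2.2]
opening: 0.403
finger_force: 20.2
```

```bash
python3 st.py
```

```text
t 9.47 F [ 0.0841 -0.8175 -3.5244] T [ 0.1195 -0.1559  0.0119] Tz [ 0.0092 -0.008   0.0476 -0.0061  0.0166] open 34.203323005249516 p [0.5303 0.0517 0.1571] axz 8.633391260424057 turned 38.88666921265947
```

Call:
arm_command(steps=[{"translation": [0,0,-0.0004],"twist": [0,0,-0.03],"fingers": -0.6},{"translation": [0,0,-0.0004],"twist": [0,0,-0.055],"fingers": -0.6}])

```text
time: 9.78
eef_pos: [0.5302, 0.0516, 0.1572]
tcp_rot: [0.951, 0.256, 0.173, -0.012]
contact_force: [-0.1, -1.6, 2.4]
opening: 0.404
finger_force: 20.2
```

```bash
python3 st.py
```

```text
t 9.97 F [-0.7749  1.2905 -3.0814] T [-0.1818 -0.3078 -0.0089] Tz [ 0.0133  0.0046 -0.0449 -0.0004 -0.0169] open 34.02196584159858 p [0.5302 0.0517 0.1573] axz 8.861506845923307 turned 42.18197722131137
```

Call:
arm_command(steps=[{"translation": [-0.0003,0.0004,-0.0004],"twist": [0,0,-0.03],"fingers": -0.6},{"translation": [-0.0003,0.0004,-0.0004],"twist": [0,0,-0.055],"fingers": -0.6}])

```text
time: 10.28
eef_pos: [0.5303, 0.0515, 0.1576]
tcp_rot: [0.943, 0.283, 0.173, -0.008]
contact_force: [1.0, -1.8, 0.8]
opening: 0.403
finger_force: 20.1
```

```bash
python3 st.py
```

```text
t 10.47 F [ 0.3489  1.4361 -1.4742] T [-0.1606 -0.1037  0.0361] Tz [0.0395 0.0726 0.0109 0.0024 0.0553] open 34.50723528699279 p [0.5303 0.0515 0.1576] axz 9.20730991650781 turned 45.531004025493516
```

Call:
arm_command(steps=[{"translation": [0,0.0004,0],"twist": [0,0,-0.03],"fingers": -0.6},{"translation": [0,0.0004,0],"twist": [0,0,-0.055],"fingers": -0.6}])

```text
time: 10.78
eef_pos: [0.5308, 0.0513, 0.1579]
tcp_rot: [0.935, 0.31, 0.174, -0.003]
contact_force: [2.4, 1.0, 0.6]
opening: 0.404
finger_force: 20.0
```

```bash
python3 st.py
```

```text
t 10.97 F [3.4362 1.4227 0.3687] T [-0.2611  0.3203  0.0798] Tz [0.0911 0.0888 0.0829 0.0595 0.0767] open 34.20544479389603 p [0.5307 0.0513 0.1579] axz 9.371891519529095 turned 48.86828048747544
```

Call:
arm_command(steps=[{"translation": [0.0005,0.0003,0],"twist": [0,0,-0.02],"fingers": -0.6},{"translation": [0.0007,0.0003,0],"twist": [0,0,-0.035],"fingers": -0.6}])

```text
time: 11.28
eef_pos: [0.5309, 0.0513, 0.158]
tcp_rot: [0.929, 0.327, 0.174, 0.0]
contact_force: [2.2, -0.6, 2.2]
opening: 0.407
finger_force: 20.1
```

```bash
python3 st.py
```

```text
t 11.47 F [ 2.5702  1.9656 -1.1633] T [-0.3035  0.2559  0.1887] Tz [0.2396 0.2313 0.1439 0.1944 0.1344] open 33.953405905217586 p [0.5309 0.0513 0.158 ] axz 9.336285184715573 turned 50.91866572716747
```

Torque has risen clearly to 0.19 N m at about 50°, so this is the stop. I'll ease off slightly and test a 3 mm pull.

Call:
arm_command(steps=[{"translation": [0.0004,0.0003,-0.001],"twist": [0,0,0.008],"fingers": -0.6},{"translation": [0.0004,0.0003,-0.002],"twist": [0,0,0.008],"fingers": -0.6},{"translation": [0.0004,0.0003,-0.003],"twist": [0,0,0.008],"fingers": -0.6}], grip_force=30)

```text
time: 11.9
eef_pos: [0.5303, 0.0512, 0.1591]
tcp_rot: [0.931, 0.323, 0.173, -0.0]
contact_force: [8.3, 0.2, -5.6]
opening: 0.4
finger_force: 30.6
```

```bash
python3 st.py
```

```text
t 12.1 F [4.408  3.3929 5.9694] T [-0.5673  0.6335  0.1647] Tz [0.207  0.137  0.175  0.1327 0.1716] open 33.89586873924212 p [0.5303 0.0512 0.1591] axz 10.593902686298113 turned 50.390314077818594
```

Call:
arm_command(steps=[{"translation": [0.0004,0.0003,-0.001],"twist": [0,0,0],"fingers": -0.6},{"translation": [0.0006,0.0004,-0.0015],"twist": [0,0,0],"fingers": -0.6}])

```text
time: 12.4
eef_pos: [0.5301, 0.0511, 0.1596]
tcp_rot: [0.931, 0.322, 0.173, -0.001]
contact_force: [9.1, 2.3, -7.0]
opening: 0.397
finger_force: 30.8
```

```bash
python3 st.py
```

```text
t 12.6 F [4.5107 3.5706 8.2411] T [-0.6234  0.6211  0.1431] Tz [0.1562 0.1152 0.1528 0.0982 0.1933] open 34.10319680339915 p [0.5301 0.0511 0.1596] axz 11.157236875908874 turned 50.35191263606254
```

Call:
arm_command(steps=[{"translation": [0.0007,0.0005,0],"twist": [0,0,0.015],"fingers": -0.6},{"translation": [0.0014,0.001,0],"twist": [0,0,0.02],"fingers": -0.6}])

```text
time: 12.9
eef_pos: [0.5303, 0.0512, 0.1597]
tcp_rot: [0.934, 0.313, 0.171, -0.003]
contact_force: [2.1, -1.8, -3.6]
opening: 0.397
finger_force: 31.0
```

```bash
python3 st.py
```

```text
t 13.1 F [-0.1428  1.1392  4.0716] T [-0.1725 -0.1437  0.061 ] Tz [0.022  0.0678 0.0384 0.0829 0.0938] open 34.12717707099794 p [0.5303 0.0512 0.1601] axz 11.55873918303292 turned 49.12106598374413
```

Call:
arm_command(steps=[{"translation": [0,0.0002,-0.0013],"twist": [0,0,0],"fingers": -0.6},{"translation": [0,0.0003,-0.0026],"twist": [0,0,0],"fingers": -0.6}])

```text
time: 13.4
eef_pos: [0.5298, 0.051, 0.1624]
tcp_rot: [0.934, 0.313, 0.171, -0.003]
contact_force: [-1.2, 0.1, -4.7]
opening: 0.398
finger_force: 31.1
```

```bash
python3 st.py
```

```text
t 13.6 F [-3.1166 -2.2297  3.1358] T [ 0.4896 -0.7222  0.0565] Tz [0.0431 0.0409 0.0432 0.0971 0.0584] open 33.917256900955444 p [0.53   0.051  0.1626] axz 14.051303087311023 turned 49.108850249315765
```

Call:
arm_command(steps=[{"translation": [-0.0005,-0.0004,-0.002],"twist": [0,0,0],"fingers": -0.6},{"translation": [-0.0008,-0.0006,-0.004],"twist": [0,0,0],"fingers": -0.6},{"translation": [-0.0008,-0.0006,-0.006],"twist": [0,0,0],"fingers": -0.6}])

```text
time: 14.02
eef_pos: [0.5303, 0.0498, 0.1688]
tcp_rot: [0.934, 0.313, 0.175, -0.001]
contact_force: [0.1, -0.2, -1.3]
opening: 0.399
finger_force: 31.2
```

```bash
python3 st.py
```

```text
t 14.22 F [-0.723  -0.1598  1.4917] T [ 0.0839 -0.2384 -0.0229] Tz [-0.0093 -0.0568 -0.0466  0.0092 -0.0109] open 34.23113134982163 p [0.5305 0.0498 0.1691] axz 20.13093638996429 turned 49.0732187704775
```

Run:
```python
from h import *
from plant import *
s=get_state();p0,R0=pose(s);a=axis();P=np.array([.531,.0514,.1578])
print("a tool",R0.T@a)
x=R0[:,0];R=frame(-a,0);xx=x-x@a*a;xx/=np.linalg.norm(xx);R=np.c_[xx,np.cross(-a,xx),-a]
for L in(.011,.014,.018,.022,.04,.064,.08):print(L,row(p0,R0,P+a*L,R))
```

```text
a tool [ 0.0021  0.0006 -1.    ]
0.011 ('T', [-0.0028, -0.0026, -0.0003], 'W', [0.0006, -0.002, -0.0])
0.014 ('T', [-0.0028, -0.0026, -0.0043], 'W', [0.0006, -0.002, -0.0])
0.018 ('T', [-0.0028, -0.0026, -0.0097], 'W', [0.0006, -0.002, -0.0])
0.022 ('T', [-0.0028, -0.0026, -0.015], 'W', [0.0006, -0.002, -0.0])
0.04 ('T', [-0.0027, -0.0026, -0.039], 'W', [0.0006, -0.002, -0.0])
0.064 ('T', [-0.0026, -0.0026, -0.071], 'W', [0.0006, -0.002, -0.0])
0.08 ('T', [-0.0026, -0.0025, -0.0923], 'W', [0.0006, -0.002, -0.0])
```

Call:
arm_command(steps=[{"translation": [-0.0018,-0.0016,-0.003],"twist": [0,-0.002,0],"fingers": -0.6},{"translation": [-0.0028,-0.0026,-0.006],"twist": [0,-0.002,0],"fingers": -0.6},{"translation": [-0.0028,-0.0026,-0.01],"twist": [0,-0.002,0],"fingers": -0.6},{"translation": [-0.0028,-0.0026,-0.014],"twist": [0,-0.002,0],"fingers": -0.6}])

```text
time: 14.78
eef_pos: [0.523, 0.0493, 0.1767]
tcp_rot: [0.934, 0.313, 0.172, -0.002]
contact_force: [-1.1, 0.1, -2.0]
opening: 0.398
finger_force: 31.3
```

```bash
python3 st.py
python3 - <<'E'
from h import *
from plant import *
p0,R0=pose(get_state());a=axis();d=p0-[.531,.0514,.1578];print("lift",d@a,"perp",d-d@a*a)
E
```

```text
t 14.97 F [-0.4196 -0.0027  1.935 ] T [ 0.0767 -0.2493 -0.0075] Tz [-0.0051 -0.0321 -0.0005 -0.0131  0.0133] open 34.06546008583637 p [0.5231 0.0493 0.1766] axz 29.63379547830909 turned 48.83104089452676
lift 0.020378810019921968 perp [-0.0014  0.0002 -0.0005]
```

Call:
arm_command(steps=[{"translation": [0.0005,0.0004,-0.008],"twist": [0,0,0],"fingers": -0.6},{"translation": [0.001,0.0008,-0.016],"twist": [0,0,0],"fingers": -0.6},{"translation": [0.001,0.0008,-0.024],"twist": [0,0,0],"fingers": -0.6},{"translation": [0.001,0.0008,-0.03],"twist": [0,0,0],"fingers": -0.6}])

```text
time: 15.52
eef_pos: [0.5167, 0.0467, 0.1987]
tcp_rot: [0.934, 0.313, 0.173, -0.002]
contact_force: [0.4, 0.5, -2.1]
opening: 0.398
finger_force: 31.3
```

```bash
python3 st.py
python3 - <<'E'
from h import *
from plant import *
p0,R0=pose(get_state());a=axis();d=p0-[.531,.0514,.1578];print("lift",d@a,"perp",d-d@a*a)
E
```

```text
t 15.72 F [-0.4617 -0.4082  2.0636] T [ 0.0914 -0.2389 -0.0204] Tz [-0.0123 -0.0351 -0.0351 -0.0091 -0.0105] open 34.04162937950593 p [0.5167 0.0468 0.198 ] axz 52.1154823913982 turned 48.579811305516806
lift 0.04277889864312996 perp [-0.0006  0.0001 -0.0002]
```

Call:
arm_command(steps=[{"translation": [0,0,-0.015],"twist": [0,0,0],"fingers": -0.6},{"translation": [0,0,-0.03],"twist": [0,0,0],"fingers": -0.6},{"translation": [0,0,-0.05],"twist": [0,0,0],"fingers": -0.6},{"translation": [0,0,-0.08],"twist": [0,0,0],"fingers": -0.6},{"translation": [0,0,-0.1],"twist": [0,0,0],"fingers": -0.6}])

```text
time: 16.4
eef_pos: [0.4927, 0.0381, 0.2708]
tcp_rot: [0.934, 0.313, 0.173, -0.001]
contact_force: [-0.1, 0.3, -1.6]
opening: 0.397
finger_force: 31.3
```

```bash
python3 st.py
python3 - <<'E'
from h import *
from plant import *
import cv2
p0,R0=pose(get_state());print(row(p0,R0,np.array([.498,-.2655,.20]),frame(np.array([0,0,-1.]),np.radians(60))), row(p0,R0,np.array([.498,-.2655,.20]),frame(np.array([0,0,-1.]),np.radians(15))))
p=read_camera("wrist");cv2.imwrite('pics/w5.png',p["pixels"][:,:,::-1])
E
```

```text
t 16.6 F [-0.3809 -0.3108  1.3123] T [ 0.0657 -0.2416 -0.0291] Tz [-0.0134 -0.0006 -0.0485 -0.0353 -0.0476] open 33.741814227041715 p [0.4926 0.0383 0.2687] axz 127.23960016528407 turned 48.22178898327772
('T', [-0.2603, 0.3208, 0.0424], 'W', [0.1626, -0.2898, -0.3785]) ('T', [-0.2603, 0.3208, 0.0424], 'W', [0.0393, -0.3298, 0.364])
```

View pics/w5.png

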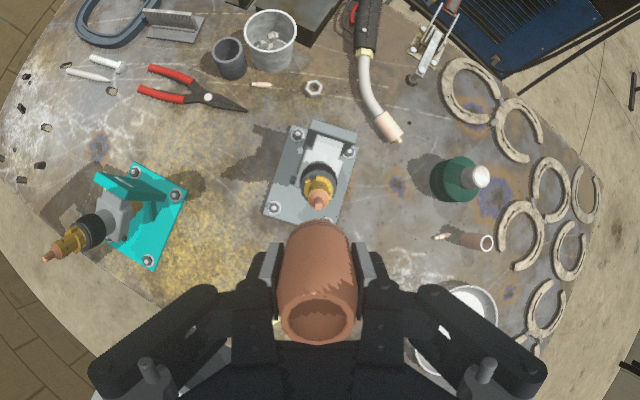

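The torch's brass contact tip is bare at (317,195) and the nozzle is in the gripper, so it's off. Next I'll carry it to the dish.

Call:
arm_command(steps=[{"translation": [-0.04,0.05,-0.01],"twist": [0.02,-0.05,0],"fingers": -0.6},{"translation": [-0.09,0.11,-0.02],"twist": [0.04,-0.12,0],"fingers": -0.6},{"translation": [-0.14,0.17,-0.02],"twist": [0.06,-0.2,0],"fingers": -0.6},{"translation": [-0.2,0.24,0],"twist": [0.09,-0.27,0],"fingers": -0.6},{"translation": [-0.25,0.31,0.01],"twist": [0.1,-0.32,0],"fingers": -0.6}])

```text
time: 17.32
eef_pos: [0.4906, -0.2484, 0.2255]
tcp_rot: [0.948, 0.318, -0.003, 0.001]
contact_force: [0.8, 0.5, -2.0]
opening: 0.396
finger_force: 31.3
```

Run:
```python
from h import *
from plant import *
read_camera("top")
p0,R0=pose(get_state());D=np.array([0,0,-1.]);y=np.arctan2(R0[1,0],R0[0,0])
for z in(.2,.1,.03):print(p0,row(p0,R0,np.array([.498,-.2655,z]),frame(D,y)))
```

```text
[ 0.4905 -0.2547  0.2226] ('T', [-0.0002, 0.0175, 0.0302], 'W', [0.0006, 0.012, 0.0])
[ 0.4905 -0.2547  0.2226] ('T', [0.0014, 0.0174, 0.1635], 'W', [0.0006, 0.012, 0.0])
[ 0.4905 -0.2547  0.2226] ('T', [0.0026, 0.0174, 0.2569], 'W', [0.0006, 0.012, 0.0])
```

Call:
arm_command(steps=[{"translation": [0,0.014,0.03],"twist": [0,0.008,0],"fingers": -0.6},{"translation": [0.001,0.016,0.09],"twist": [0,0.008,0],"fingers": -0.6},{"translation": [0.002,0.016,0.15],"twist": [0,0.008,0],"fingers": -0.6},{"translation": [0.002,0.016,0.2],"twist": [0,0.008,0],"fingers": -0.6},{"translation": [0.002,0.016,0.22],"twist": [0,0.008,0],"fingers": -0.6}])

```text
time: 18.0
eef_pos: [0.4968, -0.2547, 0.0587]
tcp_rot: [0.948, 0.318, -0.0, -0.002]
contact_force: [0.5, 0.2, -1.1]
opening: 0.401
finger_force: 31.4
```

Run:
```python
from h import *
from plant import *
for i in range(4):read_camera("top")
s=get_state();p0,R0=pose(s);D=np.array([0,0,-1.]);y=np.arctan2(R0[1,0],R0[0,0])
print(p0,s["contact_force"])
for z in(.02,.012):print(row(p0,R0,np.array([.498,-.2655,z]),frame(D,y)))
```

```text
[ 0.4996 -0.2568  0.0636] [ 0.4969 -0.2742 -1.2673]
('T', [-0.0088, 0.0078, 0.0581], 'W', [0.0033, -0.0035, -0.0])
('T', [-0.0089, 0.0077, 0.0687], 'W', [0.0033, -0.0035, -0.0])
```

Call:
arm_command(steps=[{"translation": [-0.004,0.004,0.02],"twist": [0.003,-0.003,0],"fingers": -0.6},{"translation": [-0.008,0.008,0.035],"twist": [0.003,-0.003,0],"fingers": -0.6},{"translation": [-0.009,0.008,0.047],"twist": [0.003,-0.003,0],"fingers": -0.6},{"translation": [-0.009,0.008,0.053],"twist": [0.003,-0.003,0],"fingers": -0.6},{"translation": [-0.009,0.008,0.053],"twist": [0.003,-0.003,0],"fingers": -0.6}])

```text
time: 18.82
eef_pos: [0.4967, -0.2648, 0.0222]
tcp_rot: [0.948, 0.318, -0.001, -0.001]
contact_force: [-0.4, 0.1, -2.2]
opening: 0.4
finger_force: 31.4
```

```bash
cat > c.py <<'E'
from h import *
from plant import *
L=[]
for i in range(4):read_camera("top");s=get_state();L.append(s["contact_force"])
p0,R0=pose(s);print(s["time"],p0,np.mean(L,0),"tilt vec",R0[:,2])
E
python3 c.py
```

```text
19.025 [ 0.4974 -0.2653  0.0232] [ 0.1048  0.1454 -1.8799] tilt vec [-0.0002  0.0006 -1.    ]
```

Creep down until contact.

Call:
arm_command(steps=[{"translation": [0,0,0.004],"twist": [0,0,0],"fingers": -0.6},{"translation": [0,0,0.008],"twist": [0,0,0],"fingers": -0.6},{"translation": [0,0,0.011],"twist": [0,0,0],"fingers": -0.6}])

```text
time: 19.4
eef_pos: [0.4969, -0.265, 0.0142]
tcp_rot: [0.948, 0.318, -0.0, -0.001]
contact_force: [-0.8, -0.1, -1.4]
opening: 0.398
finger_force: 31.4
```

```bash
python3 c.py
```

```text
19.6 [ 0.497  -0.2651  0.0144] [ 0.0318 -0.0797 -1.7183] tilt vec [-0.0012  0.0012 -1.    ]
```

Call:
arm_command(steps=[{"translation": [0,0,0.0015],"twist": [0,0,0],"fingers": -0.6},{"translation": [0,0,0.003],"twist": [0,0,0],"fingers": -0.6}])

```text
time: 19.85
eef_pos: [0.4971, -0.2652, 0.0123]
tcp_rot: [0.948, 0.318, -0.0, -0.001]
contact_force: [0.5, 0.7, -1.2]
opening: 0.403
finger_force: 31.4
```

```bash
python3 c.py
```

```text
20.05 [ 0.497  -0.2651  0.0122] [ 0.0384  0.0534 -1.822 ] tilt vec [-0.001   0.0012 -1.    ]
```

Call:
arm_command(steps=[{"translation": [0,0,0.0015],"twist": [0,0,0],"fingers": -0.6},{"translation": [0,0,0.003],"twist": [0,0,0],"fingers": -0.6}])

```text
time: 20.3
eef_pos: [0.4972, -0.2652, 0.0108]
tcp_rot: [0.948, 0.318, -0.0, -0.001]
contact_force: [-2.6, 2.6, 8.5]
opening: 0.398
finger_force: 32.1
```

```bash
python3 c.py
```

```text
20.5 [ 0.4972 -0.2652  0.0108] [-2.019   2.2465  4.8525] tilt vec [-0.0011  0.0012 -1.    ]
```

The nozzle is on the floor (contact at TCP z = 10.8 mm, as expected). Now I'll release it and back straight up.

Call:
arm_command(steps=[{"translation": [0,0,-0.0005],"twist": [0,0,0],"fingers": -0.1},{"translation": [0,0,-0.0005],"twist": [0,0,0],"fingers": 0.1},{"translation": [0,0,-0.0005],"twist": [0,0,0],"fingers": 0.4},{"translation": [0,0,-0.0005],"twist": [0,0,0],"fingers": 0.4},{"translation": [0,0,-0.002],"twist": [0,0,0],"fingers": 0.4}])

```text
time: 21.12
eef_pos: [0.4969, -0.2651, 0.0114]
tcp_rot: [0.948, 0.318, -0.0, -0.001]
contact_force: [-0.8, 1.0, -0.5]
opening: 0.703
finger_force: 0.0
```

Call:
arm_command(steps=[{"translation": [0,0,-0.02],"twist": [0,0,0],"fingers": 0.4},{"translation": [0,0,-0.06],"twist": [0,0,0],"fingers": 0.4},{"translation": [0,0,-0.12],"twist": [0,0,0],"fingers": 0.4},{"translation": [0,0,-0.18],"twist": [0,0,0],"fingers": 0.4},{"translation": [0,0,-0.2],"twist": [0,0,0],"fingers": 0.4}])

```text
time: 21.75
eef_pos: [0.4989, -0.2666, 0.1664]
tcp_rot: [0.948, 0.318, 0.002, 0.003]
contact_force: [0.2, -0.6, -0.0]
opening: 0.702
finger_force: 0.0
```

```bash
python3 c.py
python3 - <<'E'
from plant import *
import cv2,numpy as np
t=read_camera("top")["pixels"];w=read_camera("wrist")["pixels"];s=read_camera("side")["pixels"]
f=lambda a:cv2.resize(a[:,:,::-1],(400,300))
cv2.imwrite('pics/end.png',np.hstack([f(w[100:400,120:520]),f(s[250:400,240:440])]))
E
```

```text
21.95 [ 0.4965 -0.2647  0.1603] [ 0.0045 -0.1641 -0.0502] tilt vec [-0.0026  0.0024 -1.    ]
```

View pics/end.png

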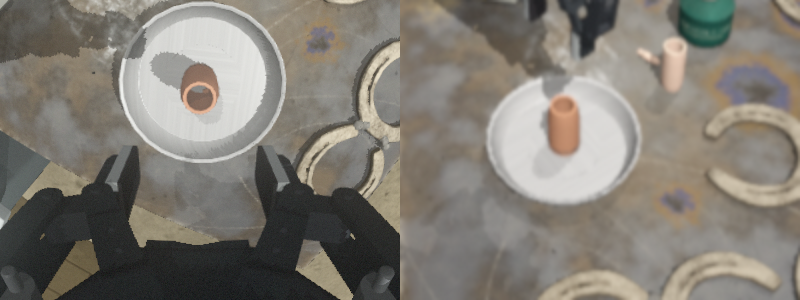

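The nozzle stands upright, mouth up, near the centre of the dish (side crop (564,125)). The gripper is clear of it and the bystanders haven't moved.

```bash
python3 -c "
from plant import *
print(sign_off())"
```

```text
the job is handed in; nothing more can be done
None
```

The nozzle came free at about 50° of turn, was drawn off along the neck and now stands upright, mouth up, near the centre of the dish; the job is handed in (about 22 s used, no verdict returned), and in the last pictures the gripper is clear and the tin and spare nozzle look unmoved (the pliers weren't in that view, but nothing went near them).

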